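Stack the spacer column of a sample lift

TASK

Build the spacer column of the sample lift: drop the thick steel ring into the flared white tube so that it lies flat on the tube's floor, then drop the thin steel ring in so that it lies flat directly on the thick one.

Things in the scene. Friction and masses are not known exactly. Their poses are not given: they have to be found in the camera images.
- thick_ring: Plain steel ring lying flat on the table: outer diameter 56 mm, hole 20 mm, 16 mm thick, about 0.27 kg. Origin at its centre (8 mm above the table when flat), z along its axis. Take it across its outside from above. A solid steel disc of the same diameter (no hole) and a wider, thinner copper ring (70 mm) are not part of the job; all loose parts lie at least 35 mm from this ring's edge.
- thin_ring: Plain steel ring lying flat on the table: outer diameter 56 mm, wide hole 34 mm, 10 mm thick, about 0.12 kg. Origin at its centre (5 mm above the table when flat), z along its axis. Take it across its outside from above; as with the thick ring, 35 mm around it is clear.
- tube: Upright white slippery-plastic tube on an aluminium foot (108 mm across), fixed, open on top, 52 mm tall. Bore 66 mm, closed floor 6 mm above the table. From 36 to 52 mm height it flares to an opening of 88 mm: a ring let go level at the mouth, within 8 mm of the axis, slides in. Fingers holding a ring do not fit the bore. Origin: centre of the foot's underside, on the table; z up the bore's axis.
Mind the look-alikes: they are no part of the job. What is shaped like the thick_ring but purple is not meant.

How it is judged:
By the outcome, as a careful person would: the job done as asked, in the order asked, and still so for the second after the job is handed in, with the robot touching nothing.
It also fails if it takes over 54 s, if anything falls off the work surface, if the arm or the gripper's body presses on something with over 40 N, if the wrist force passes 120 N, or if a joint passes its speed limit or range.

ROBOT

A 7-joint arm with a two-finger parallel gripper is mounted at the origin on the work surface. World frame = base frame: x ahead of the robot, y to its left, z up, the work surface at z = 0. Lengths are in m, angles in degrees, forces in N, time in s.
With the tool pointing down it reaches from about 0.425 to 0.875 m from the base axis. Payload 4.7 kg.
Tool frame: the origin (TCP) lies between the finger pads; the fingertips stand 25 mm ahead of it and the grasp point (between the pads) lies 6 mm ahead of it (env.tip_reach is the distance from the TCP to the fingertips, in m); z points along the fingers, y is the direction in which the jaws open and shut (so a half turn about z gives the same grasp; the last joint's range is limited). The gripper opens to 87 mm and grips with 3 to 60 N. Pads are 19 mm wide; open, the fingers measure 117 mm over their backs; the gripper's body (75 mm by 190 mm) begins 51 mm behind the grasp point.
Start: joints at [-68.52, 18.392, -4.016, 83.108, 1.295, 78.541, -3.26], TCP at [0.229, 0.608, 0.248] pointing down, gripper open.
Joint ranges: [-163.93, 163.93], [-17.29, 119.83], [-79.2, 71.16], [3.27, 140.29], [-89.18, 269.18], [5.43, 117.66], [-154.24, 154.24]. Speed limits (degrees/s): [147.25, 147.25, 180, 180, 180, 180, 180].

INTERFACE

Orientations are given as [roll, pitch, yaw] about the fixed x, y, z axes, in that order (R = Rz(yaw) Ry(pitch) Rx(roll)).
In Python, from cell import env, viewer, job gives the robot as it stands.
- The arm moves only by the tool move_arm, never from a script. Its argument "steps" is a list of rows, each a list of 7 numbers: the finger opening in cm, from 0 to 8.7, then the shift along the tool's x, y, z in cm, then the turn, a rotation vector about the tool's x, y, z in rad. In form: [[fingers, tx, ty, tz, wx, wy, wz], ...]. A call has 1 to 5 rows; each row shifts and turns the commanded pose from where the row before left it, along the tool's axes as they then stand; what a row does not reach is not made up. A row lasts 1/12 s, in which the tool goes at most 41.7 mm and 7.16 degrees, less where a joint would pass 70% of its speed; a pose out of reach is approached as far as the arm can. A call is refused whole if a number of a shift passes 4.17 or a number of a turn 0.125, either way. A call with a gripper value outside its range is refused whole. The fingers move at their own pace and stop on an object; "force" is the grip in N (left out, the last holds). Time passes only in rows, so rows that do not move let the fingers close. It gives the time, the measured TCP pose, the force and the opening at its end, in the units of the state.
- env.get_obs(): the state, without advancing time (a new reading comes with each control period).
- viewer.read_camera(name): name is "scene" or "side" or "wrist"; returns a dict with "img" (420x560x3 uint8, red, green, blue), "vfov" (degrees; the focal length in pixels is half the picture's height over the tangent of half this angle, whatever the lens; pixels are square), "cx", "cy" (the principal point, pixels), "extrinsics" (4x4, takes a point from world to camera coordinates); the wrist camera has in their place "mount" (4x4, takes a point from camera to tool coordinates, whose origin is the TCP and whose axes are the flange's). Camera axes: x right, y down, z forward; pixel columns grow to the right and rows downward; lengths in m; the calibration is good to about 2 mm. A picture is of the moment at which its call begins: read the wrist's pose just before it. There is no depth.
- job.sign_off(): hands the job in, once; it reports no verdict.
The state is a dict: "time_s": time; "qpos": joint angles; "joint_velocities": joint speeds; "effort": joint torques, N m; "tool_pos": TCP position; "tool_rot": TCP orientation; "force": force on the tool from outside, world axes, zero at the start; "wrist_torque": the same for the moment, N m; "grip_width": finger opening in m.
Only numpy, scipy, OpenCV 4.12 (cv2) and the standard library are available. Lean on these libraries where they do the work, as an engineer would, in place of code of your own. Each camera call takes 0.05 s, during which the arm holds its last target.

## Working session

There is one attempt and no reset: what is moved stays moved. The work goes in short steps, Python scripts to look and compute and a tool call to move; the robot and the scene stay as the last step left them, time stands still between calls to the robot, and variables do not carry over. Pictures are saved under pics/ and viewed, and the job is handed in when it is done.

Besides the shell and the picture viewer there is one more tool, called by a JSON object that holds its "op" and its "data". move_arm: Moves the arm, as the interface text tells. Its arguments: {"type":"object","properties":{"steps":{"type":"array"},"force":{"type":"number"}},"required":["steps"]}

```bash
ls; mkdir -p pics; python3 - <<'E'
from cell import env, viewer, job
import cv2
print(env.get_obs())
for n in ("scene","side","wrist"):
    d=viewer.read_camera(n); cv2.imwrite(f"pics/{n}0.png",d["img"][:,:,::-1]); print(n,{k:v for k,v in d.items() if k!="img"})
E
```

```text
pics
{'time_s': 0.0, 'qpos': array([-68.52066782,  18.43780428,  -4.01497372,  83.17544581,
         1.29561289,  78.54093824,  -3.26184491]), 'joint_velocities': array([-0.02284469,  0.0370259 , -0.02207226, -0.01090567, -0.0026936 ,
        0.00658402,  0.06806972]), 'effort': array([ 6.39488599e-05, -4.91297007e+01, -4.04020138e-01, -3.12524164e+01,
       -6.38593454e-02,  4.38009342e-02,  1.76032217e-04]), 'tool_pos': array([0.22932984, 0.60765375, 0.24647086]), 'tool_rot': array([-1.79891088e+02,  6.59744792e-03,  1.59328184e+02]), 'force': array([-0.03982019, -0.02149447,  0.35979299]), 'wrist_torque': array([ 0.02659568, -0.02940735,  0.00054696]), 'grip_width': 0.08697686319584816}
scene {'vfov': 46.36477188337432, 'cx': 279.92535739222006, 'cy': 207.04763906964317, 'extrinsics': array([[ 0.75752168,  0.65280658, -0.002116  , -0.40339176],
       [ 0.51469274, -0.59924093, -0.61318977, -0.20575455],
       [-0.40156231,  0.46341545, -0.7899328 ,  1.30964908],
       [ 0.        ,  0.        ,  0.        ,  1.        ]])}
side {'vfov': 44.629662002626915, 'cx': 283.48834287304976, 'cy': 205.20369521187965, 'extrinsics': array([[ 0.99797144, -0.0624134 , -0.01255265, -0.47023424],
       [-0.04849457, -0.61752188, -0.78505732,  0.08256307],
       [ 0.04124656,  0.78407352, -0.61929592,  0.95978093],
       [ 0.        ,  0.        ,  0.        ,  1.        ]])}
wrist {'vfov': 60.31309699916431, 'cx': 275.2553634570836, 'cy': 216.27382148568466, 'mount': array([[ 2.25351661e-04, -9.62920322e-01, -2.69785846e-01,
         7.44351573e-02],
       [ 9.99999657e-01,  4.31850959e-04, -7.06065511e-04,
        -3.53192179e-04],
       [ 7.96392105e-04, -2.69785594e-01,  9.62920090e-01,
        -1.36093595e-01],
       [ 0.00000000e+00,  0.00000000e+00,  0.00000000e+00,
         1.00000000e+00]])}
```

View pics/scene0.png

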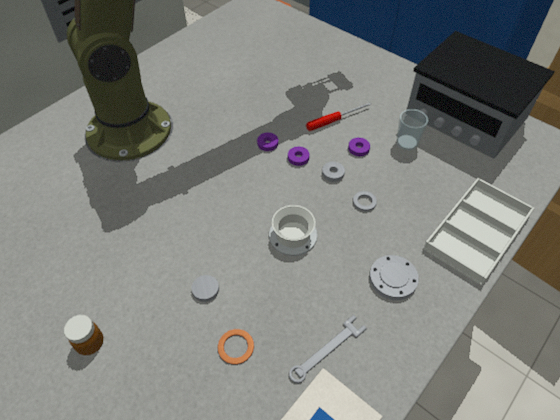

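View pics/side0.png

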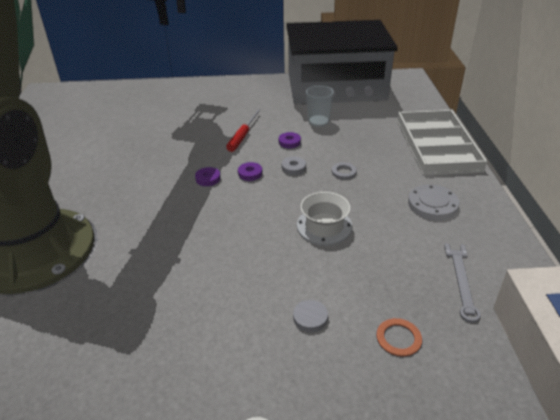

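View pics/wrist0.png

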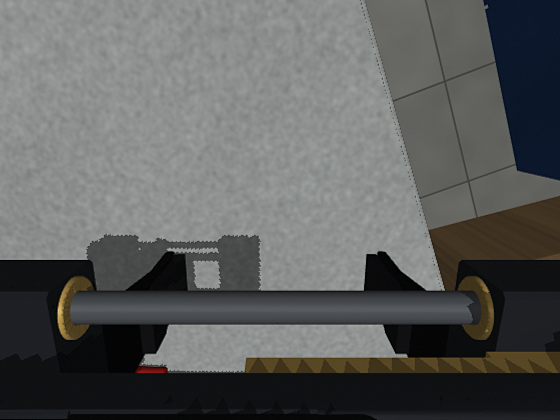

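The scene picture shows these candidates. Each is given as scene pixel, then side pixel where I read one:
- Thick steel ring: (333,172), side (293,164), small hole.
- Thin steel ring: (364,201), side (344,170), wide hole.
- Purple look-alike rings: (268,141), (298,156) and (359,146).
- Solid disc: (205,289).
- Copper ring: (236,347).
- Bolted flange: (394,277).
- Tube: (294,228), side (325,218).

The grey rings at (333,172) and (364,201) fit the description, so I'll check them in a close crop.

```bash
python3 - <<'E'
import cv2,numpy as np
a=cv2.imread("pics/scene0.png")[130:255,240:420]; b=cv2.imread("pics/side0.png")[120:255,240:420]
a=cv2.resize(a,(720,500),interpolation=cv2.INTER_CUBIC);
cv2.imwrite("pics/cropA.png",a); cv2.imwrite("pics/cropB.png",cv2.resize(b,(720,540),interpolation=cv2.INTER_CUBIC))
for n,pts in(("scene",[(333,164),(341,172),(355,204),(318,190),(300,205),(400,330)]),("side",[(285,166),(334,172),(310,180)])):
    im=cv2.imread(f"pics/{n}0.png")
    for p in pts: print(n,p,im[p[1],p[0]])
E
```

```text
scene (333, 164) [170 166 164]
scene (341, 172) [173 171 167]
scene (355, 204) [141 139 135]
scene (318, 190) [150 157 153]
scene (300, 205) [166 170 170]
scene (400, 330) [151 156 154]
side (285, 166) [141 136 135]
side (334, 172) [128 123 123]
side (310, 180) [135 138 139]
```

View pics/cropA.png

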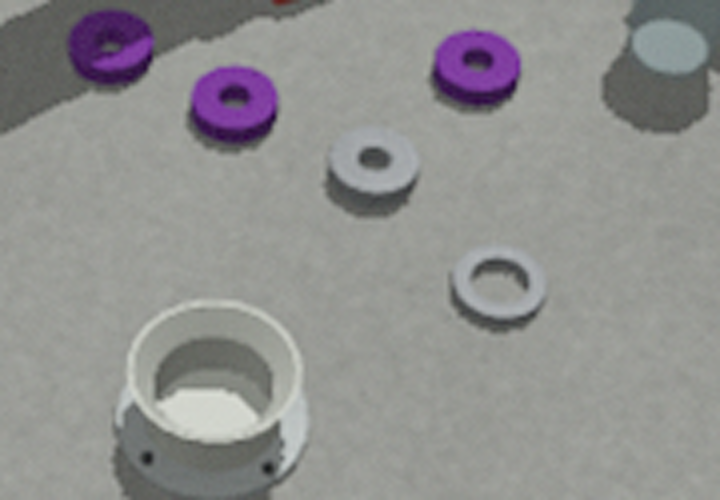

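View pics/cropB.png

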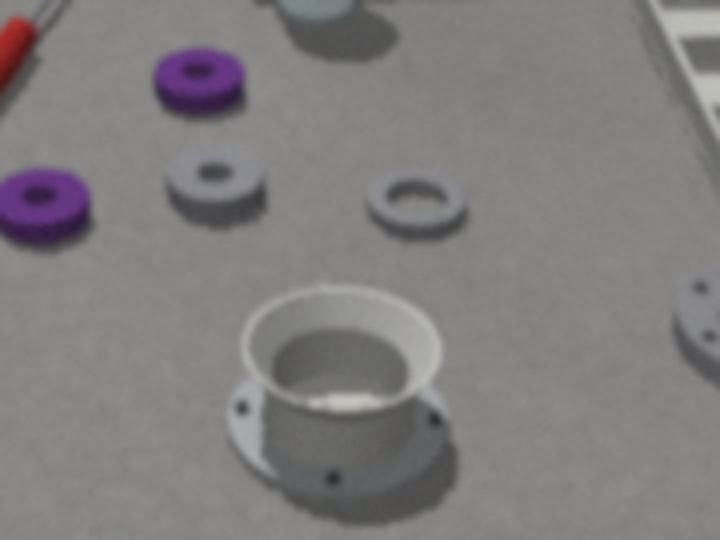

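The crops show the thick ring, small hole and grey, at scene (333.7,170) and side (294,164). The thin ring, wide hole, is at scene (364.7,200.5) and side (344,169.5). The tube's rim centre is about scene (293.7,222) and side (325.5,207). Next I triangulate with masks.

```bash
cat > h.py <<'E'
import cv2,numpy as np
from scipy.spatial.transform import Rotation as R
def f(d): return d["img"].shape[0]/2/np.tan(np.radians(d["vfov"]/2))
def wristT(obs,d):
    T=np.eye(4);T[:3,:3]=R.from_euler("xyz",obs["tool_rot"],degrees=True).as_matrix();T[:3,3]=obs["tool_pos"]
    return np.linalg.inv(T@d["mount"])
def ray(d,uv,E=None):
    E=d["extrinsics"] if E is None else E
    C=np.linalg.inv(E); v=C[:3,:3]@np.array([(uv[0]-d["cx"])/f(d),(uv[1]-d["cy"])/f(d),1]); return C[:3,3],v/np.linalg.norm(v)
def tri(rs):
    A=sum(np.eye(3)-np.outer(v,v) for o,v in rs); b=sum((np.eye(3)-np.outer(v,v))@o for o,v in rs)
    p=np.linalg.solve(A,b); return p,[np.linalg.norm((np.eye(3)-np.outer(v,v))@(p-o))*1000 for o,v in rs]
def plane(r,z): o,v=r; return o+v*(z-o[2])/v[2]
def proj(d,P,E=None):
    E=d["extrinsics"] if E is None else E
    q=(np.atleast_2d(P)@E[:3,:3].T)+E[:3,3]; return q[:,:2]/q[:,2:]*f(d)+[d["cx"],d["cy"]]
E
python3 - <<'E'
from h import *
from cell import env,viewer
g={"thick":((333,170),(294,164)),"thin":((364,200),(344,170)),"disc":((205,287),(311,314))}
D=[viewer.read_camera(n) for n in("scene","side")]
for k,pp in g.items():
    rs=[]
    for d,(u,v),thr in zip(D,pp,(155,120)):
        im=cv2.resize(d["img"],None,fx=4,fy=4,interpolation=cv2.INTER_CUBIC).astype(int)
        m=((im[...,2]-im[...,1]>=1)&(im[...,1]>thr-0)).astype(np.uint8)
        w=np.zeros_like(m); cv2.circle(w,(4*u+2,4*v+2),80,1,-1); m&=w
        m=cv2.morphologyEx(m,cv2.MORPH_OPEN,np.ones((5,5)))
        cs,_=cv2.findContours(m,cv2.RETR_EXTERNAL,cv2.CHAIN_APPROX_NONE); c=max(cs,key=cv2.contourArea)
        e=cv2.fitEllipse(cv2.convexHull(c)); ce=((e[0][0]+.5)/4-.5,(e[0][1]+.5)/4-.5); rs.append(ray(d,ce)); print(k,np.round(ce,1),np.round(np.array(e[1])/4,1),round(e[2]))
    p,r=tri(rs); print("  tri",np.round(p,4),np.round(r,2))
rs=[ray(D[0],(293.5,222)),ray(D[1],(325.3,206.8))]; print("tube rim",tri(rs))
rs=[ray(D[0],(333.5,169)),ray(D[1],(293.6,162.5))]; print("thick hand",tri(rs))
for r in rs: print(plane(r,.016))
E
```

```text
thick [333.3 169.2] [15.8 21.6] 97
thick [293.2 162. ] [14.2 25. ] 89
  tri [0.5076 0.2288 0.0176] [0.08 0.08]
thin [364.7 199.7] [17.2 22.9] 101
thin [343.6 168.1] [14.2 25.3] 92
  tri [0.6181 0.2044 0.0114] [0.15 0.15]
disc [204.7 286.3] [22.6 26.5] 71
disc [309.9 312.2] [27.6 35.8] 93
  tri [ 0.5009 -0.1995  0.0143] [0.38 0.38]
tube rim (array([0.55179633, 0.02283946, 0.05054626]), [np.float64(1.2917604275601902), np.float64(1.2917604275603145)])
thick hand (array([0.50790764, 0.22943128, 0.01662844]), [np.float64(1.0041400799427538), np.float64(1.0041400799428593)])
[0.50670288 0.23092307 0.016     ]
[0.50848639 0.2289006  0.016     ]
```

```bash
python3 - <<'E'
from h import *
from cell import env,viewer
D=[viewer.read_camera(n) for n in("scene","side")]
print("glass base",plane(ray(D[0],(408,141)),0),plane(ray(D[1],(319,118)),0))
print("glass top",tri([ray(D[0],(413,118)),ray(D[1],(320,95))]))
for a,b in(((298,155),(250,169)),((359,144),(289,138)),((268,140),(208,175))): print("purple",tri([ray(D[0],a),ray(D[1],b)])[0])
# tube rim ellipse: bright rim outer contour
for d,c,t in zip(D,((294,222),(325,207)),(0,0)):
    im=cv2.resize(d["img"],None,fx=4,fy=4,interpolation=cv2.INTER_CUBIC).astype(int)
    print(proj(d,[.5518,.0228,.052]))
    ang=np.linspace(0,2*np.pi,60); P=np.c_[.5518+.044*np.cos(ang),.0228+.044*np.sin(ang),0*ang+.052]
    q=proj(d,P); v=d["img"][:,:,::-1].copy(); v=cv2.resize(v,None,fx=4,fy=4,interpolation=cv2.INTER_CUBIC)
    cv2.polylines(v,[np.int32(q*4+2)],True,(0,0,255),1)
    x,y=4*c[0],4*c[1]; cv2.imwrite(f"pics/rim{c[0]}.png",v[y-150:y+170,x-180:x+180])
a=cv2.hconcat([cv2.imread("pics/rim294.png"),cv2.imread("pics/rim325.png")]); cv2.imwrite("pics/rim.png",a)
E
```

```text
glass base [0.58735044 0.44926135 0.        ] [5.93240551e-01 4.57841013e-01 1.11022302e-16]
glass top (array([0.58844773, 0.44177198, 0.07838871]), [np.float64(5.136771766284429), np.float64(5.136771766284641)])
purple [0.41038349 0.21121695 0.01564857]
purple [0.50506175 0.34203089 0.01419914]
purple [0.3167739  0.20354405 0.01162467]
[[293.54993416 222.21246329]]
[[324.90353287 205.67998296]]
```

View pics/rim.png

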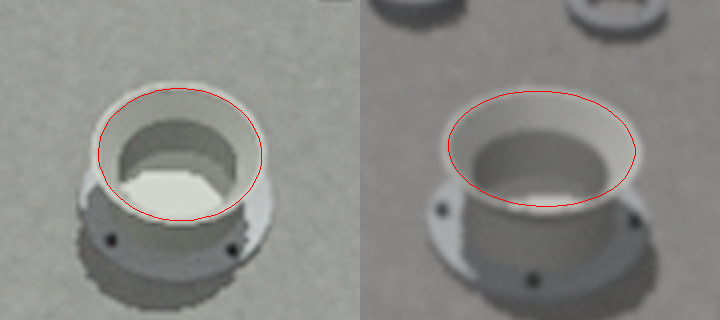

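{"op": "move_arm", "data": {"steps": [[8.7,-2.8,-1.85,0.6,0,0,0],[8.7,-2.8,-1.85,0.6,0,0,0],[8.7,-2.8,-1.85,0.6,0,0,0],[8.7,-2.8,-1.85,0.6,0,0,0],[8.7,-2.8,-1.85,0.6,0,0,0]]}}

```text
time_s: 0.77
tool_pos: [0.3286, 0.4708, 0.2174]
tool_rot: [180.0, 0.0, 159.3]
force: [0.7, -0.4, 0.0]
grip_width: 0.0873
```

{"op": "move_arm", "data": {"steps": [[8.7,-2.8,-1.85,0.6,0,0,0],[8.7,-2.8,-1.85,0.6,0,0,0],[8.7,-2.8,-1.85,0.6,0,0,0],[8.7,-2.8,-1.85,0.6,0,0,0],[8.7,-2.8,-1.85,0.6,0,0,0]]}}

```text
time_s: 1.18
tool_pos: [0.4269, 0.3348, 0.1876]
tool_rot: [180.0, 0.0, 159.3]
force: [0.4, 0.1, -0.9]
grip_width: 0.0869
```

{"op": "move_arm", "data": {"steps": [[8.7,-2.8,-1.85,0.6,0,0,0],[8.7,-2.8,-1.85,0.6,0,0,0],[8.7,-2.8,-1.85,0.6,0,0,0],[8.7,-2.8,-1.85,0.6,0,0,0],[8.7,0,0,0,0,0,0]]}}

```text
time_s: 1.6
tool_pos: [0.5086, 0.2191, 0.1627]
tool_rot: [-179.8, 0.2, 158.7]
force: [-0.8, -0.6, -0.4]
grip_width: 0.0873
```

```bash
python3 - <<'E'
from h import *
from cell import env,viewer
import pickle
o=env.get_obs(); d=viewer.read_camera("wrist"); E=wristT(o,d)
print(o["tool_pos"],o["tool_rot"],o["qpos"],o["force"],o["time_s"])
v=d["img"][:,:,::-1].copy()
for p in([.5076,.2288,.0166],[.6181,.2044,.0104]):
    q=proj(d,p,E)[0]; print(q); 
cv2.imwrite("pics/w1.png",v); pickle.dump((o,d),open("w1.pkl","wb"))
E
```

```text
[0.50861947 0.2191308  0.1627291 ] [-1.79780907e+02  1.76525995e-01  1.58733507e+02] [-38.52585351  10.0611457   13.63864346 103.68122854  -2.26879209
  66.58889145  44.54715472] [-0.82687987 -0.57165369 -0.38978357] 1.6
[287.40731365 204.85601661]
[305.23534048 323.25680699]
```

View pics/w1.png

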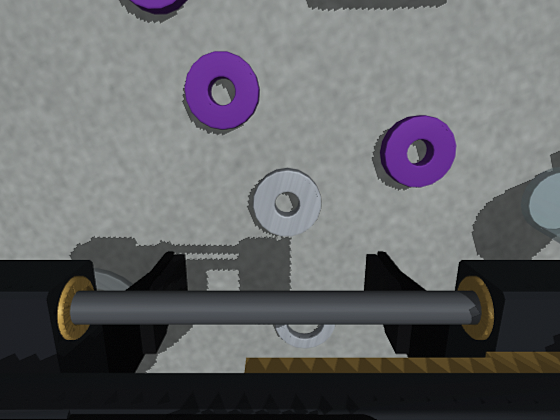

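The wrist picture shows the thick ring's top centred at (287,203), with its small hole. I predicted (287.4,204.9), so they agree. The two purple rings are at (222,90) and (418,151), well clear.

```bash
cat >> h.py <<'E'
def delta(o,target):
    return R.from_euler("xyz",o["tool_rot"],degrees=True).as_matrix().T@(np.array(target)-o["tool_pos"])*100
def steel(d,seed,rad,inner=None):
    im=cv2.GaussianBlur(d["img"],(3,3),0).astype(int)
    m=((im[...,2]-im[...,1]>=1)&(im[...,1]>140)&(im[...,2]-im[...,1]<25)).astype(np.uint8)
    w=np.zeros_like(m); cv2.circle(w,seed,rad,1,-1); m=cv2.morphologyEx(m&w,cv2.MORPH_OPEN,np.ones((3,3)))
    cs,_=cv2.findContours(m,cv2.RETR_EXTERNAL,cv2.CHAIN_APPROX_NONE); return cv2.fitEllipse(cv2.convexHull(max(cs,key=cv2.contourArea)))
E
python3 - <<'E'
from h import *
from cell import env,viewer
import pickle
o,d=pickle.load(open("w1.pkl","rb")); E=wristT(o,d)
e=steel(d,(287,203),45); print(e)
p=plane(ray(d,e[0],E),.016); print("plane",p)
S=pickle
D=[viewer.read_camera(n) for n in("scene","side")]
print(tri([ray(d,e[0],E),ray(D[0],(333.3,169.2)),ray(D[1],(293.2,162))]))
o=env.get_obs(); print(o["tool_pos"],o["tool_rot"]); print(delta(o,[p[0],p[1],.032]))
E
```

```text
((287.3956298828125, 203.10397338867188), (64.79963684082031, 66.63985443115234), 97.427734375)
plane [0.50638508 0.22926752 0.016     ]
(array([0.50699052, 0.22942708, 0.01679628]), [np.float64(0.7833330184105592), np.float64(0.12223273086126929), np.float64(0.6749271135903111)])
[0.50467511 0.22771568 0.16356485] [ 1.79972591e+02 -3.34949980e-02  1.59287424e+02]
[-0.11275071  0.1993387  13.15651839]
```

{"op": "move_arm", "data": {"steps": [[8.7,-0.1,0.2,3.0,0,0,0],[8.7,0,0,3.0,0,0,0],[8.7,0,0,3.0,0,0,0],[8.7,0,0,2.0,0,0,0],[8.7,0,0,0,0,0,0]]}}

```text
time_s: 2.17
tool_pos: [0.5022, 0.2297, 0.0493]
tool_rot: [-179.7, -0.3, 159.5]
force: [-0.9, -0.5, -0.4]
grip_width: 0.0868
```

```bash
python3 - <<'E'
from h import *
from cell import env,viewer
o=env.get_obs(); d=viewer.read_camera("wrist"); E=wristT(o,d)
v=d["img"][:,:,::-1].copy(); cv2.imwrite("pics/w2.png",v)
print(o["tool_pos"],o["tool_rot"],delta(o,[.5066,.2293,.031]),proj(d,[.5066,.2293,.016],E))
E
```

```text
[0.50218732 0.22965288 0.04931529] [-179.67810299   -0.34097878  159.52813252] [-0.43663308  0.13154671  1.82825254] [[278.90948839 275.61258055]]
```

View pics/w2.png

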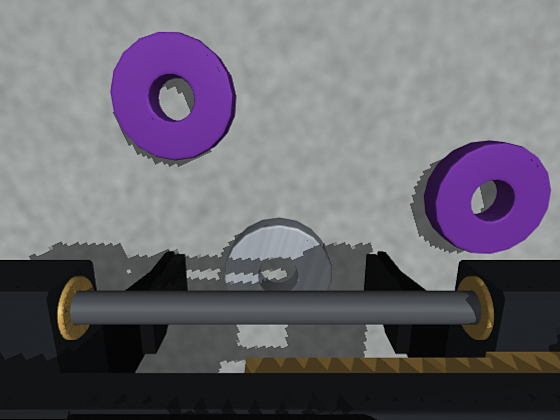

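The thick ring sits between the fingers at (278,272), and I predicted (279,276). I go down the rest of the way.

{"op": "move_arm", "data": {"steps": [[8.7,0,0,1.0,0,0,0],[8.7,0,0,0.7,0,0,0],[8.7,0,0,0,0,0,0],[8.7,0,0,0,0,0,0]]}}

```text
time_s: 2.55
tool_pos: [0.5067, 0.2293, 0.0371]
tool_rot: [180.0, 0.0, 159.3]
force: [0.0, 0.7, 0.6]
grip_width: 0.0869
```

```bash
python3 - <<'E'
from h import *
from cell import env,viewer
o=env.get_obs()
print(o["tool_pos"],o["tool_rot"],delta(o,[.5066,.2293,.031]))
E
```

```text
[0.50667318 0.22931656 0.03707684] [1.79961203e+02 2.14588110e-02 1.59343848e+02] [ 0.00649127 -0.00454274  0.60767885]
```

{"op": "move_arm", "data": {"steps": [[8.7,0,0,0.6,0,0,0],[8.7,0,0,0,0,0,0],[5.0,0,0,0,0,0,0],[5.0,0,0,0,0,0,0],[5.0,0,0,0,0,0,0]], "force": 30}}

```text
time_s: 2.97
tool_pos: [0.5067, 0.229, 0.0308]
tool_rot: [180.0, 0.0, 159.3]
force: [0.2, -0.0, -0.0]
grip_width: 0.0744
```

{"op": "move_arm", "data": {"steps": [[5.0,0,0,0,0,0,0],[5.0,0,0,0,0,0,0],[5.0,0,0,0,0,0,0]]}}

```text
time_s: 3.22
tool_pos: [0.5066, 0.2291, 0.0307]
tool_rot: [180.0, 0.0, 159.3]
force: [0.1, 0.3, -0.1]
grip_width: 0.0557
```

{"op": "move_arm", "data": {"steps": [[5.0,0,0,0,0,0,0],[5.0,0,0,-1.0,0,0,0],[5.0,0,0,-2.5,0,0,0],[5.0,0,0,-3.0,0,0,0],[5.0,0,0,-3.0,0,0,0]]}}

```text
time_s: 3.63
tool_pos: [0.5054, 0.2283, 0.126]
tool_rot: [-179.9, -0.1, 159.3]
force: [1.6, 0.9, -2.9]
grip_width: 0.0557
```

{"op": "move_arm", "data": {"steps": [[5.0,0,0,-2.0,0,0,0],[5.0,0,0,0,0,0,0],[5.0,0,0,0,0,0,0],[5.0,0,0,0,0,0,0]]}}

```text
time_s: 3.97
tool_pos: [0.5054, 0.2284, 0.1442]
tool_rot: [-179.9, -0.1, 159.3]
force: [-0.5, -1.2, -3.3]
grip_width: 0.0557
```

```bash
python3 - <<'E'
from h import *
from cell import env,viewer
o=env.get_obs(); d=viewer.read_camera("wrist")
v=d["img"][:,:,::-1].copy(); cv2.imwrite("pics/w3.png",v)
M=np.linalg.inv(d["mount"])
for z in(.009,.017,.025):
  for y in(0,): print(z,proj(d,[[0,0,z],[.028,0,z],[0,.028,z]],M).round(1).tolist())
print(o["tool_pos"],o["tool_rot"],o["grip_width"],o["force"],delta(o,[.5515,.0225,.15]))
E
```

```text
0.009 [[276.3, 289.9], [276.3, 229.5], [339.6, 289.9]]
0.017 [[276.2, 281.8], [276.3, 224.0], [336.7, 281.8]]
0.025 [[276.2, 274.5], [276.3, 219.0], [334.0, 274.5]]
[0.50535108 0.2284479  0.14423921] [-1.79892652e+02 -9.92673597e-02  1.59328453e+02] 0.0557219762510476 [-0.45071591 -1.2215993  -3.32377556] [-11.58693997 -17.64086764  -0.56310464]
```

View pics/w3.png

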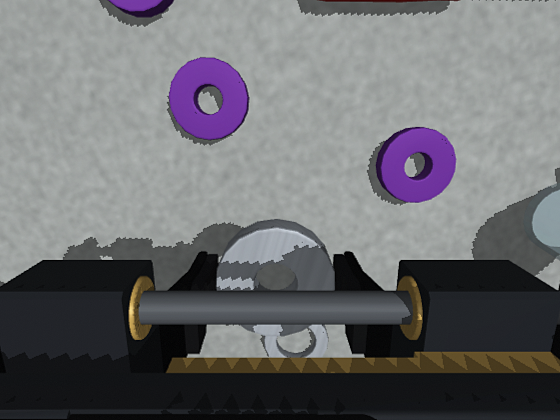

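The ring hangs level in the jaws with its front edge at row ~225, so it is centred within about 1.5 mm. Next I view the tube from the wrist, stopping just short of it.

{"op": "move_arm", "data": {"steps": [[5.0,-2.2,-2.2,-0.2,0,0,0],[5.0,-2.2,-2.2,-0.2,0,0,0],[5.0,-2.2,-2.2,-0.2,0,0,0],[5.0,-2.2,-2.2,0,0,0,0],[5.0,-2.2,-2.2,0,0,0,0]]}}

```text
time_s: 4.43
tool_pos: [0.5698, 0.0857, 0.1497]
tool_rot: [-179.9, -0.1, 159.3]
force: [-0.2, -0.0, -2.0]
grip_width: 0.0555
```

{"op": "move_arm", "data": {"steps": [[5.0,-2.2,-2.2,0,0,0,0],[5.0,-2.2,-2.2,0,0,0,0],[5.0,-2.2,-2.2,0,0,0,0],[5.0,0,0,0,0,0,0],[5.0,0,0,0,0,0,0]]}}

```text
time_s: 4.85
tool_pos: [0.6082, -0.0011, 0.1494]
tool_rot: [-179.8, -0.2, 159.0]
force: [-0.3, 0.6, -3.9]
grip_width: 0.0559
```

{"op": "move_arm", "data": {"steps": [[5.0,0,0,0,0,0,0],[5.0,0,0,0,0,0,0]]}}

```text
time_s: 5.02
tool_pos: [0.608, 0.004, 0.1502]
tool_rot: [-180.0, -0.1, 159.5]
force: [-0.4, 1.6, -3.2]
grip_width: 0.0554
```

```bash
python3 - <<'E'
from h import *
from cell import env,viewer
o=env.get_obs(); d=viewer.read_camera("wrist");E=wristT(o,d)
import pickle; pickle.dump((o,d),open("w4.pkl","wb"))
v=d["img"][:,:,::-1].copy(); cv2.imwrite("pics/w4.png",v)
a=np.linspace(0,2*np.pi,72)
for r,z,c in((.044,.052,(0,0,255)),(.033,.006,(0,255,0)),(.033,.036,(255,0,0))): cv2.polylines(v,[np.int32(proj(d,np.c_[.5518+r*np.cos(a),.0225+r*np.sin(a),0*a+z],E))],True,c,1)
cv2.imwrite("pics/w4o.png",v)
print(o["tool_pos"],o["tool_rot"],o["grip_width"],o["force"],delta(o,[.5518,.0225,.15]))
E
```

```text
[0.60804102 0.00397849 0.15024363] [-1.79990650e+02 -1.49224348e-01  1.59451247e+02] 0.055445133119185655 [-0.40569497  1.62862439 -3.17127995] [ 5.91629172 -0.2397718   0.03981115]
```

View pics/w4o.png

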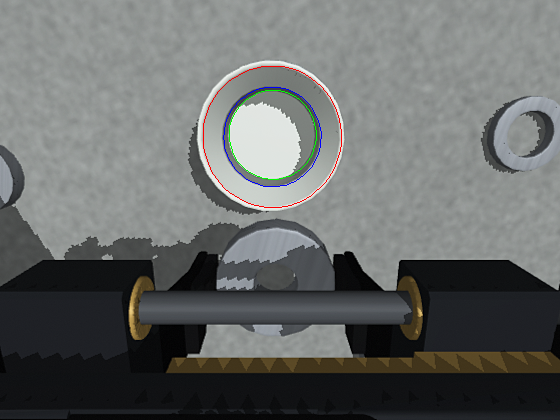

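The rim spans columns 199–344 and rows 61–211. My drawn check circle lies within about 1 px (0.6 mm) of that, so the tube is confirmed at about (0.552, 0.022). I move over it and descend.

{"op": "move_arm", "data": {"steps": [[5.0,2.0,-0.1,0,0,0,0],[5.0,2.0,-0.1,0,0,0,0],[5.0,2.0,-0.1,0,0,0,0],[5.0,0,0,2.0,0,0,0],[5.0,0,0,2.0,0,0,0]]}}

```text
time_s: 5.48
tool_pos: [0.5518, 0.023, 0.1126]
tool_rot: [179.8, 0.1, 159.5]
force: [0.4, 0.8, -2.7]
grip_width: 0.055
```

{"op": "move_arm", "data": {"steps": [[5.0,0,0,1.2,0,0,0],[5.0,0,0,0.6,0,0,0],[5.0,0,0,0,0,0,0],[5.0,0,0,0,0,0,0],[5.0,0,0,0,0,0,0]]}}

```text
time_s: 5.9
tool_pos: [0.5528, 0.0206, 0.0945]
tool_rot: [180.0, 0.1, 159.3]
force: [0.0, 0.1, -3.2]
grip_width: 0.0551
```

```bash
python3 - <<'E'
from h import *
from cell import env,viewer
o=env.get_obs()
print(o["tool_pos"],o["tool_rot"],o["force"],delta(o,[.552,.0222,.079]))
E
```

```text
[0.55277217 0.02063127 0.09452873] [1.79953806e+02 9.13890020e-02 1.59329723e+02] [ 0.04580421  0.11030637 -3.17439788] [0.13009746 0.11826577 1.5527632 ]
```

{"op": "move_arm", "data": {"steps": [[5.0,0.2,0.1,0.8,0,0,0],[5.0,0,0,0.7,0,0,0],[5.0,0,0,0,0,0,0],[5.0,0,0,0,0,0,0],[5.0,0,0,0,0,0,0]]}}

```text
time_s: 6.32
tool_pos: [0.5503, 0.0222, 0.0785]
tool_rot: [-180.0, -0.0, 159.3]
force: [-0.3, -0.1, -2.5]
grip_width: 0.0557
```

```bash
python3 - <<'E'
from h import *
from cell import env,viewer
o=env.get_obs()
print(o["tool_pos"],o["tool_rot"],o["force"],delta(o,[.552,.0222,.079]))
a=[cv2.resize(viewer.read_camera(n)["img"][y:y+130,x:x+130],None,fx=3,fy=3,interpolation=3)[:,:,::-1] for n,x,y in(("scene",230,140),("side",260,130))]
cv2.imwrite("pics/p5.png",cv2.hconcat(a))
E
```

```text
[0.55031781 0.02216604 0.07850947] [-1.79998645e+02 -1.10746194e-03  1.59325728e+02] [-0.28193598 -0.07175014 -2.5066017 ] [-0.15618624  0.06256674 -0.04905742]
```

View pics/p5.png

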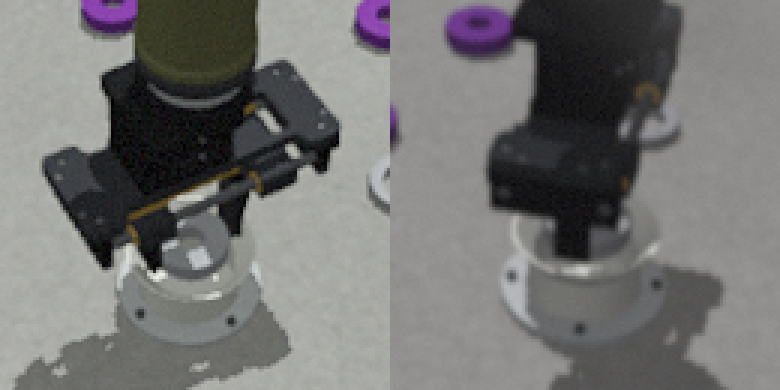

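The ring hangs at the mouth, roughly concentric with the rim. I release it.

{"op": "move_arm", "data": {"steps": [[8.7,0,0,0,0,0,0],[8.7,0,0,0,0,0,0],[8.7,0,0,0,0,0,0],[8.7,0,0,0,0,0,0],[8.7,0,0,0,0,0,0]]}}

```text
time_s: 6.83
tool_pos: [0.5507, 0.0223, 0.079]
tool_rot: [180.0, 0.0, 159.3]
force: [-0.0, 1.3, 0.1]
grip_width: 0.0806
```

{"op": "move_arm", "data": {"steps": [[8.7,0,0,0,0,0,0],[8.7,0,0,-1.0,0,0,0],[8.7,0,0,-2.5,0,0,0],[8.7,0,0,-3,0,0,0],[8.7,-2,0,-1,0,0,0]]}}

```text
time_s: 7.25
tool_pos: [0.569, 0.0167, 0.1582]
tool_rot: [179.8, 0.1, 159.4]
force: [1.3, 0.1, 0.5]
grip_width: 0.0867
```

{"op": "move_arm", "data": {"steps": [[8.7,-2,0,0,0,0,0],[8.7,-2,0,0,0,0,0],[8.7,0,0,0,0,0,0],[8.7,0,0,0,0,0,0],[8.7,0,0,0,0,0,0]]}}

```text
time_s: 7.67
tool_pos: [0.6059, 0.0012, 0.1536]
tool_rot: [-180.0, -0.0, 159.3]
force: [0.3, 0.3, -0.6]
grip_width: 0.0869
```

```bash
python3 - <<'E'
from h import *
from cell import env,viewer
o=env.get_obs(); d=viewer.read_camera("wrist");E=wristT(o,d)
import pickle; pickle.dump((o,d),open("w6.pkl","wb"))
v=d["img"][:,:,::-1].copy(); cv2.imwrite("pics/w6.png",v)
print(o["tool_pos"],o["tool_rot"],o["force"],delta(o,[.6181,.2044,.15]))
print(proj(d,[[.552,.022,.052],[.552,.022,.022],[.618,.2044,.010]],E))
E
```

```text
[0.60587142 0.00121488 0.15363553] [-1.79996655e+02 -4.93382787e-02  1.59326987e+02] [ 0.32779655  0.30780678 -0.62936121] [ 6.02869549 19.44194404  0.36760988]
[[276.76360384 141.98542053]
 [276.63283658 139.05130659]
 [533.30859889 134.55025542]]
```

View pics/w6.png

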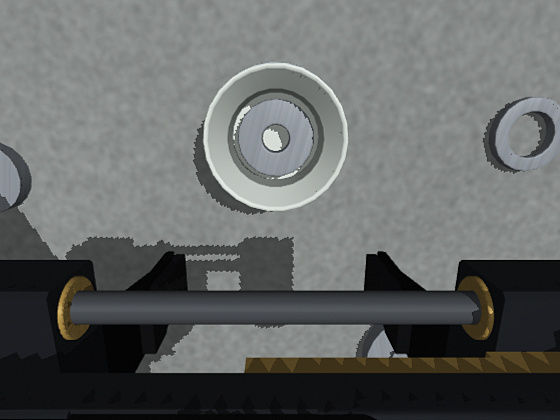

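The thick ring lies inside the bore at (276,138), about 75 px across, which matches a flat ring with its top at 22 mm. The thin ring is at (526,134). I go there next.

{"op": "move_arm", "data": {"steps": [[8.7,0.85,2.75,0,0,0,0],[8.7,0.85,2.75,0,0,0,0],[8.7,0.85,2.75,0,0,0,0],[8.7,0.85,2.75,0,0,0,0],[8.7,0.85,2.75,0,0,0,0]]}}

```text
time_s: 8.13
tool_pos: [0.6142, 0.1465, 0.1538]
tool_rot: [180.0, -0.0, 159.4]
force: [0.4, 0.1, -0.2]
grip_width: 0.0865
```

{"op": "move_arm", "data": {"steps": [[8.7,0.85,2.75,0,0,0,0],[8.7,0.85,2.75,0,0,0,0],[8.7,0,0,0,0,0,0],[8.7,0,0,0,0,0,0],[8.7,0,0,0,0,0,0]]}}

```text
time_s: 8.55
tool_pos: [0.6182, 0.2016, 0.1536]
tool_rot: [-179.9, -0.0, 159.4]
force: [-0.4, 0.2, 0.3]
grip_width: 0.0871
```

```bash
python3 - <<'E'
from h import *
from cell import env,viewer
o=env.get_obs(); d=viewer.read_camera("wrist");E=wristT(o,d)
import pickle; pickle.dump((o,d),open("w7.pkl","wb"))
v=d["img"][:,:,::-1].copy(); cv2.imwrite("pics/w7.png",v)
print(o["tool_pos"],o["tool_rot"],o["force"])
q=proj(d,[[.618,.2044,.010]],E)[0]; print(q)
e=steel(d,tuple(int(x) for x in q),48); print(e); p=plane(ray(d,e[0],E),.010); print(p,delta(o,[p[0],p[1],.028]))
D=pickle.load(open("w6.pkl","rb"))
print("stereo", tri([ray(d,e[0],E),ray(viewer.read_camera("scene"),(364.7,199.7))]))
E
```

```text
[0.61815432 0.20162785 0.15357554] [-1.79947031e+02 -2.56916417e-03  1.59353116e+02] [-0.41127431  0.15496027  0.31180313]
[279.29656138 210.21330682]
((278.9697265625, 207.9824676513672), (63.0648307800293, 65.84199523925781), 82.66258239746094)
[0.61618328 0.20479933 0.01      ] [ 0.29571009  0.23888665 12.55735166]
stereo (array([0.6169077 , 0.2052286 , 0.00975564]), [np.float64(0.7936036374579949), np.float64(0.7936036374577832)])
```

View pics/w7.png

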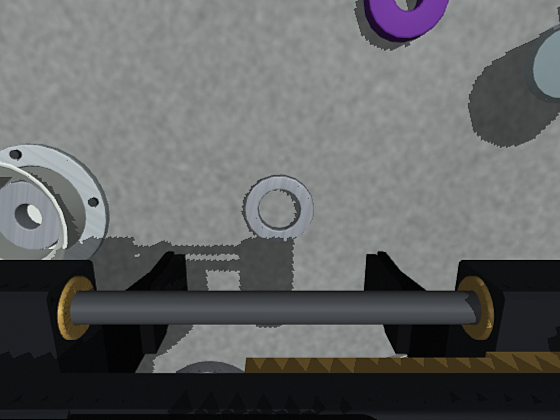

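The thin ring's centre is at (279,208). The height from two views is 9.8 mm against the stated 10 mm, which is consistent.

{"op": "move_arm", "data": {"steps": [[8.7,0.25,0.2,3.0,0,0,0],[8.7,0,0,3.0,0,0,0],[8.7,0,0,3.0,0,0,0],[8.7,0,0,2.0,0,0,0],[8.7,0,0,0,0,0,0]]}}

```text
time_s: 9.07
tool_pos: [0.6136, 0.2019, 0.0386]
tool_rot: [-179.6, -0.4, 159.2]
force: [-1.6, -0.3, -0.0]
grip_width: 0.0868
```

{"op": "move_arm", "data": {"steps": [[8.7,0,0,0.6,0,0,0],[8.7,0,0,0,0,0,0],[8.7,0,0,0,0,0,0],[8.7,0,0,0,0,0,0]]}}

```text
time_s: 9.4
tool_pos: [0.6184, 0.2051, 0.0395]
tool_rot: [179.9, 0.1, 159.3]
force: [0.2, 0.9, -0.6]
grip_width: 0.0868
```

```bash
python3 - <<'E'
from h import *
from cell import env,viewer
o=env.get_obs(); d=viewer.read_camera("wrist");E=wristT(o,d)
v=d["img"][:,:,::-1].copy(); cv2.imwrite("pics/w8.png",v)
print(o["tool_pos"],o["tool_rot"],o["force"],delta(o,[.6164,.2049,.0285]))
E
```

```text
[0.61838232 0.20506419 0.03951064] [1.79875064e+02 1.31938967e-01 1.59308895e+02] [ 0.18830426  0.8874759  -0.55844972] [ 0.18217992 -0.08780093  1.10045814]
```

View pics/w8.png

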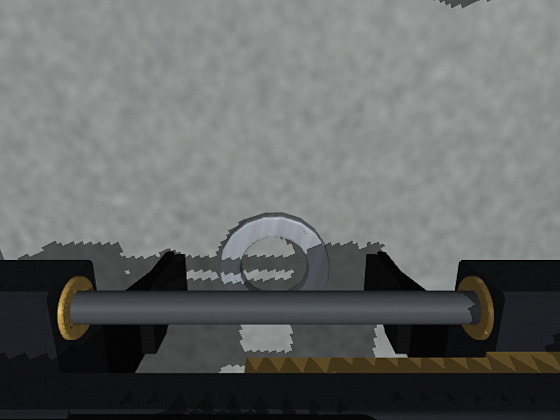

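The thin ring lies centred between the fingers at (275,265). I go down 1.1 cm with a small x correction and close.

{"op": "move_arm", "data": {"steps": [[8.7,0.15,0,0.7,0,0,0],[8.7,0,0,0.3,0,0,0],[8.7,0,0,0,0,0,0],[8.7,0,0,0,0,0,0]]}}

```text
time_s: 9.78
tool_pos: [0.6153, 0.2054, 0.0271]
tool_rot: [-180.0, -0.0, 159.3]
force: [-0.3, 0.1, -0.4]
grip_width: 0.0872
```

```bash
python3 - <<'E'
from h import *
from cell import env,viewer
o=env.get_obs()
print(o["tool_pos"],o["tool_rot"],o["force"],delta(o,[.6164,.2049,.0285]))
E
```

```text
[0.61528673 0.20537462 0.02710331] [-1.79968875e+02 -3.61900375e-02  1.59337842e+02] [-0.30244684  0.08616396 -0.36053466] [-0.12082541 -0.00520227 -0.1397427 ]
```

{"op": "move_arm", "data": {"steps": [[8.7,0,0,-0.15,0,0,0],[8.7,0,0,0,0,0,0],[5.0,0,0,0,0,0,0],[5.0,0,0,0,0,0,0],[5.0,0,0,0,0,0,0]], "force": 30}}

```text
time_s: 10.2
tool_pos: [0.6158, 0.2054, 0.0292]
tool_rot: [180.0, 0.0, 159.3]
force: [0.7, -0.5, -0.3]
grip_width: 0.0744
```

{"op": "move_arm", "data": {"steps": [[5.0,0,0,0,0,0,0],[5.0,0,0,0,0,0,0],[5.0,0,0,0,0,0,0],[5.0,0,0,0,0,0,0]]}}

```text
time_s: 10.53
tool_pos: [0.6157, 0.2054, 0.0291]
tool_rot: [180.0, 0.0, 159.3]
force: [0.5, -0.4, -0.6]
grip_width: 0.0548
```

{"op": "move_arm", "data": {"steps": [[5.0,0,0,-1.0,0,0,0],[5.0,0,0,-2.5,0,0,0],[5.0,0,0,-3.0,0,0,0],[5.0,0,0,-3.0,0,0,0],[5.0,0,0,-2.5,0,0,0]]}}

```text
time_s: 10.95
tool_pos: [0.6161, 0.2054, 0.1519]
tool_rot: [179.9, 0.1, 159.3]
force: [1.1, -0.1, -1.1]
grip_width: 0.0548
```

{"op": "move_arm", "data": {"steps": [[5.0,0,0,0,0,0,0],[5.0,0,0,0,0,0,0],[5.0,0,0,0,0,0,0]]}}

```text
time_s: 11.2
tool_pos: [0.6151, 0.2053, 0.1487]
tool_rot: [-180.0, -0.0, 159.3]
force: [-0.9, -0.2, -1.5]
grip_width: 0.055
```

```bash
python3 - <<'E'
from h import *
from cell import env,viewer
o=env.get_obs(); d=viewer.read_camera("wrist");E=wristT(o,d)
v=d["img"][:,:,::-1].copy(); cv2.imwrite("pics/w9.png",v)
print(o["tool_pos"],o["tool_rot"],o["grip_width"],o["force"],delta(o,[.552,.022,.15]))
print(proj(d,[[.028,0,.0185],[.028,0,.0285],[.017,0,.0185]],np.linalg.inv(d["mount"])))
E
```

```text
[0.61510582 0.20525809 0.14867788] [-1.79970098e+02 -4.61024842e-02  1.59332303e+02] 0.054974742644766414 [-0.92864748 -0.18766578 -1.45266015] [ -0.56348716 -19.37378791  -0.12255479]
[[276.3009486  223.00646172]
 [276.25891267 216.92545904]
 [276.27663079 246.17872969]]
```

View pics/w9.png

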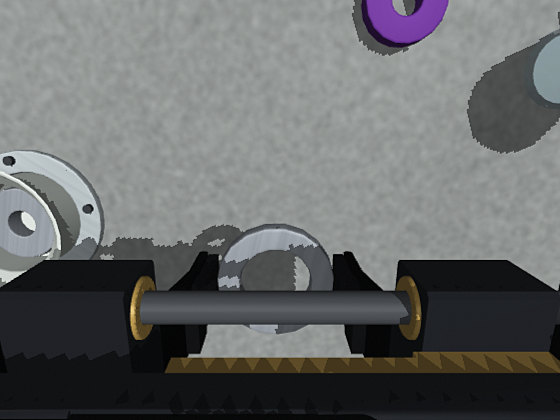

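The thin ring hangs level. Its front edge is at row ~228 against 223 predicted, so it sits about 2 mm toward tool −x. I compensate with +0.2 cm and carry it to the tube.

{"op": "move_arm", "data": {"steps": [[5.0,-0.05,-2.75,-0.2,0,0,0],[5.0,-0.05,-2.75,-0.2,0,0,0],[5.0,-0.05,-2.75,0,0,0,0],[5.0,-0.05,-2.75,0,0,0,0],[5.0,-0.05,-2.75,0,0,0,0]]}}

```text
time_s: 11.67
tool_pos: [0.5678, 0.0745, 0.1513]
tool_rot: [-179.9, -0.2, 159.3]
force: [-0.3, 0.4, -0.0]
grip_width: 0.0549
```

{"op": "move_arm", "data": {"steps": [[5.0,-0.05,-2.75,0,0,0,0],[5.0,-0.05,-2.75,0,0,0,0],[5.0,0,-0.1,0,0,0,0],[5.0,0,0,2.0,0,0,0],[5.0,0,0,2.0,0,0,0]]}}

```text
time_s: 12.08
tool_pos: [0.5507, 0.0225, 0.1126]
tool_rot: [180.0, 0.0, 159.2]
force: [-0.1, 0.2, -1.0]
grip_width: 0.055
```

{"op": "move_arm", "data": {"steps": [[5.0,0,0,1.2,0,0,0],[5.0,0,0,0.6,0,0,0],[5.0,0,0,0,0,0,0],[5.0,0,0,0,0,0,0],[5.0,0,0,0,0,0,0]]}}

```text
time_s: 12.5
tool_pos: [0.5514, 0.0233, 0.0958]
tool_rot: [180.0, 0.1, 159.3]
force: [0.3, -0.3, -0.7]
grip_width: 0.0552
```

```bash
python3 - <<'E'
from h import *
from cell import env,viewer
o=env.get_obs()
T=np.array([.552,.022,.0785])+.002*np.array([-.935,.353,0])
print(o["tool_pos"],o["tool_rot"],o["grip_width"],o["force"],delta(o,T))
E
```

```text
[0.55136554 0.023284   0.09582672] [1.79966532e+02 6.84488413e-02 1.59340795e+02] 0.0552190199727931 [ 0.33964506 -0.30987834 -0.68642421] [ 0.09728666 -0.09868649  1.73249938]
```

{"op": "move_arm", "data": {"steps": [[5.0,0.1,-0.1,1.0,0,0,0],[5.0,0,0,0.7,0,0,0],[5.0,0,0,0,0,0,0],[5.0,0,0,0,0,0,0],[5.0,0,0,0,0,0,0]]}}

```text
time_s: 12.92
tool_pos: [0.5494, 0.0225, 0.078]
tool_rot: [-180.0, -0.0, 159.3]
force: [0.3, 1.1, -1.1]
grip_width: 0.055
```

```bash
python3 - <<'E'
from h import *
from cell import env,viewer
o=env.get_obs()
T=np.array([.552,.022,.0785])+.002*np.array([-.935,.353,0])
print(o["tool_pos"],o["tool_rot"],o["grip_width"],o["force"],delta(o,T))
a=[cv2.resize(viewer.read_camera(n)["img"][y:y+130,x:x+130],None,fx=3,fy=3,interpolation=3)[:,:,::-1] for n,x,y in(("scene",230,140),("side",260,130))]
cv2.imwrite("pics/p10.png",cv2.hconcat(a))
E
```

```text
[0.5493625  0.0224881  0.07803211] [-1.79996743e+02 -2.28029691e-03  1.59324647e+02] 0.054999443467932105 [ 0.26614959  1.12633189 -1.11292521] [-0.06411164  0.04748212 -0.04679449]
```

View pics/p10.png

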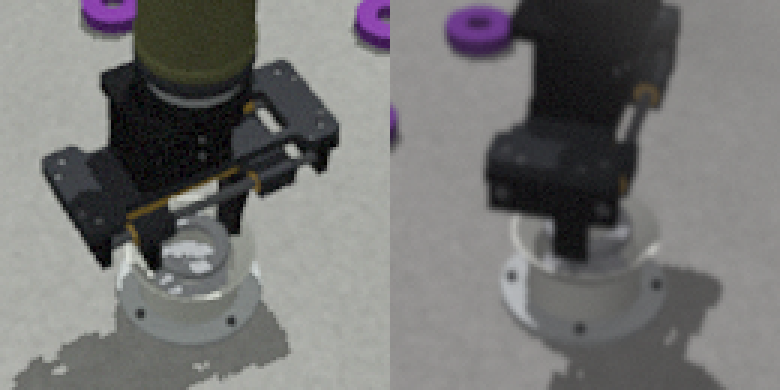

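The thin ring hangs level in the mouth, roughly concentric. I release it.

{"op": "move_arm", "data": {"steps": [[8.7,0,0,-0.05,0,0,0],[8.7,0,0,0,0,0,0],[8.7,0,0,0,0,0,0],[8.7,0,0,0,0,0,0],[8.7,0,0,0,0,0,0]]}}

```text
time_s: 13.43
tool_pos: [0.5495, 0.0226, 0.0788]
tool_rot: [180.0, 0.0, 159.3]
force: [0.8, 0.6, 0.5]
grip_width: 0.0805
```

{"op": "move_arm", "data": {"steps": [[8.7,0,0,0,0,0,0],[8.7,0,0,-1.0,0,0,0],[8.7,0,0,-2.5,0,0,0],[8.7,0,0,-3,0,0,0],[8.7,-2,0,-1,0,0,0]]}}

```text
time_s: 13.85
tool_pos: [0.5681, 0.0171, 0.1582]
tool_rot: [179.8, 0.1, 159.4]
force: [1.6, -0.3, 0.9]
grip_width: 0.0866
```

{"op": "move_arm", "data": {"steps": [[8.7,-2,0,0,0,0,0],[8.7,-2,0,0,0,0,0],[8.7,0,0,0,0,0,0],[8.7,0,0,0,0,0,0],[8.7,0,0,0,0,0,0]]}}

```text
time_s: 14.27
tool_pos: [0.6049, 0.0016, 0.1536]
tool_rot: [-180.0, -0.1, 159.3]
force: [-0.3, 0.1, -0.1]
grip_width: 0.0871
```

```bash
python3 - <<'E'
from h import *
from cell import env,viewer
o=env.get_obs(); d=viewer.read_camera("wrist");E=wristT(o,d)
v=d["img"][:,:,::-1].copy()
print(o["tool_pos"],o["tool_rot"],o["force"])
c=proj(d,[[.552,.022,.032]],E)[0].astype(int); print(c)
cv2.imwrite("pics/w11.png",cv2.resize(v[c[1]-90:c[1]+90,c[0]-120:c[0]+120],None,fx=3,fy=3,interpolation=3))
a=[cv2.resize(viewer.read_camera(n)["img"][y:y+100,x:x+100],None,fx=4,fy=4,interpolation=3)[:,:,::-1] for n,x,y in(("scene",245,175),("side",275,165))]
cv2.imwrite("pics/p11.png",cv2.hconcat(a))
for s in (.056,.034): print(proj(d,[[.552-s/2,.022,.032],[.552+s/2,.022,.032]],E).ptp(axis=0) if hasattr(np.ndarray,'ptp') else np.ptp(proj(d,[[.552-s/2,.022,.032],[.552+s/2,.022,.032]],E),axis=0))
E
```

```text
[0.6049121  0.0015585  0.15360398] [-1.79993541e+02 -5.24603907e-02  1.59326874e+02] [-0.31740868  0.0952538  -0.08836968]
[276 141]Traceback (most recent call last):
  File "<stdin>", line 10, in <module>
AttributeError: `ptp` was removed from the ndarray class in NumPy 2.0. Use np.ptp(arr, ...) instead.
```

View pics/w11.png

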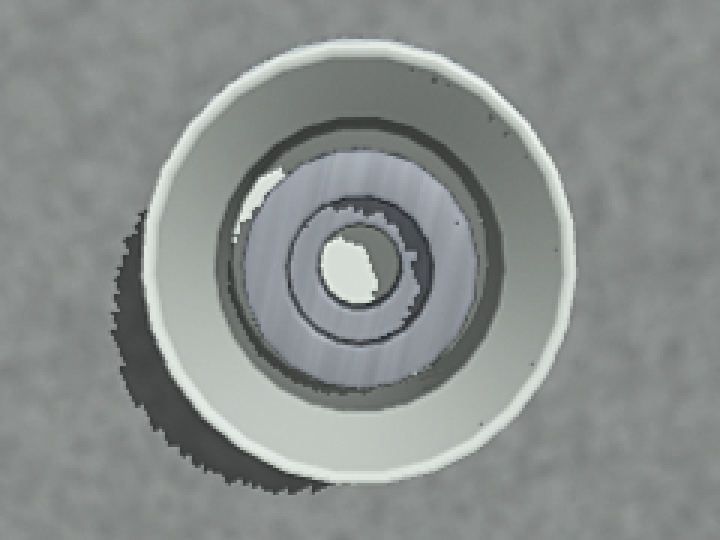

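View pics/p11.png

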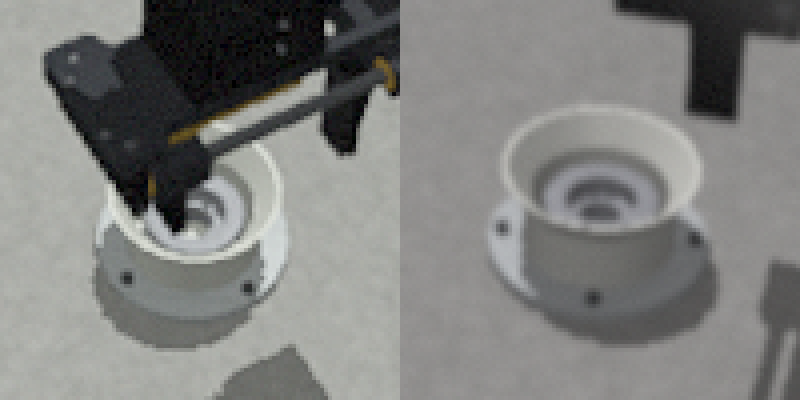

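The thin ring lies in the bore directly on the thick one. Both holes are nested, and the ring's outline (230×240 px in the crop) has the same aspect as the rim's (427×440), so it is level. The gripper is clear of everything, so I hand in.

```bash
python3 -c "
from cell import env,viewer,job
print(job.sign_off(), env.get_obs()['time_s'])"
```

```text
the job is handed in; nothing more can be done
the job is handed in; nothing more can be done
```

I dropped the thick steel ring into the tube, then the thin steel ring on top of it, and handed the job in at about 14 s of robot time (limit 54 s). The hand-in reported no verdict.

- **Final pictures:** The wrist picture shows the thin ring in the bore, lying level directly on the thick one with the two holes nested. The side view agrees. In the scene view the gripper partly hides the mouth. The gripper stood open and clear of everything, with near-zero force on it.
- **Heights before grasping:** Triangulated from two views, the heights came to 16.6–17.6 mm for the thick ring (16 mm given), 9.8–11.4 mm for the thin ring (10 mm given) and 50.5 mm for the tube rim (52 mm given).
- **Disagreements:**
  - The held rings sat about 1–3 mm off along the tool's x axis, and I compensated for that when placing them.
  - The arm was still settling by a few millimetres after several moves, so I re-measured before each grasp and each release.
  - My last script's numeric size check crashed on a NumPy call, so I judged flatness from the pictures only.

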